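Fit the missing floor glide to a bent-rod footstool

ROBOT

A 6-joint arm with a two-finger parallel gripper is mounted at the origin on the work surface. World frame = base frame: x ahead of the robot, y to its left, z up, the work surface at z = 0. Lengths are in mm, angles in degrees, forces in N, time in s.
With the tool pointing down it reaches from about 350 to 850 mm from the base axis. Payload 8.1 kg.
Tool frame: the origin (TCP) lies midway between the tips of the shut fingers; the grasp point (between the pads) lies 19 mm behind it; z points along the fingers, y is the direction in which the jaws open and shut (so a half turn about z gives the same grasp; the last joint's range is limited). The gripper opens to 85 mm and grips with 20 to 120 N. Pads are 22 mm wide; open, the fingers measure 114 mm over their backs; the gripper's body (76 mm by 85 mm) begins 54 mm behind the grasp point. The pads swing forward as they close: fully open they stand 13 mm farther back than shut.
Start: joints at [70.852, 7.471, 85.268, -0, 87.261, -4.893], TCP at [147.722, 581.535, 194.992] pointing down, gripper open.
Joint ranges: [-169.43, 169.43], [-51.17, 129.36], [1.28, 143.12], [-76.62, 256.62], [0, 156.53], [-152.29, 152.29]. Speed limits (degrees/s): [136.94, 136.94, 159.86, 180, 180, 180].

INTERFACE

Orientations are given as [roll, pitch, yaw] about the fixed x, y, z axes, in that order (R = Rz(yaw) Ry(pitch) Rx(roll)).
In Python, from bench import telemetry, snapshot, camera_params, job gives the robot as it stands. The module is installed in compiled form; this text tells all that it offers.
- The arm moves only by the shell command python3 -m jog 'ROWS' [FORCE]. ROWS is JSON, a list that holds one entry, the list of rows, each a list of 7 numbers: the shift along the tool's x, y, z in units of 50 mm (1.0 is 50 mm), then the turn, a rotation vector about the tool's x, y, z in units of 2 pi rad (1.0 is 2 pi rad), then the opening, from 0 (shut) to 1 (fully open). In form: [[[dx, dy, dz, rx, ry, rz, claw], ...]]. A call has 1 to 12 rows; each row shifts and turns the commanded pose from where the row before left it, along the tool's axes as they then stand; what a row does not reach is not made up. A row lasts 1/8 s, in which the tool goes at most 62.5 mm and 10.7 degrees, less where a joint would pass 70% of its speed; a pose out of reach is approached as far as the arm can. A call with a number of a shift or a turn outside -1 to 1 is refused whole. A call with a gripper value outside its range is refused whole. The fingers move at their own pace and stop on an object; FORCE is the grip in N (left out, the last holds). Time passes only in rows, so rows that do not move let the fingers close. It gives the time, the measured TCP pose, the force and the opening at its end, in the units of the state.
- telemetry.sense(): the state, without advancing time (a new reading comes with each control period).
- snapshot(name): name is "scene" or "side" or "wrist"; returns (picture, depth): 480x640x3 uint8, red, green, blue; 480x640 float32, mm along the optical axis (not along the pixel's ray), 0 where there is no reading.
- camera_params(name): a dict with "K" (3x3 intrinsics, pixels), "extrinsics" (4x4, takes a point from camera to world coordinates). Camera axes: x right, y down, z forward; pixel columns grow to the right and rows downward; lengths in mm; the calibration is good to about 2 mm. The wrist camera is an equidistant fisheye: a pixel r from the principal point sees the ray r / f radians off the axis. A picture is of the moment at which its call begins: read the wrist's pose just before it. camera_params takes no time and is no camera call; for the wrist camera it gives the pose at the moment of the call.
- job.hand_in(): hands the job in, once; it reports no verdict.
The state is a dict: "time": time; "joint_pos": joint angles; "qd": joint speeds; "joint_efforts": joint torques, N m; "tool_pos": TCP position; "tcp_rot": TCP orientation; "ft_force": force on the tool from outside, world axes, zero at the start; "wrist_torque": the same for the moment, N m; "finger_gap": finger opening in mm.
Only numpy, scipy, OpenCV 4.12 (cv2) and the standard library are available. Lean on these libraries where they do the work, as an engineer would, in place of code of your own. Each camera call takes 0.05 s, during which the arm holds its last target. There are 200 camera calls.

TASK

The footstool stands legs-up on the bench and its right-hand steel runner still lacks its floor glide. Pick up the loose nylon glide, thread it onto the open end of that runner with its wide foot upward, and ease it along the rod and round the bend with light finger pressure, never forcing it where it binds, until it sits fully home against the welded stop ring, like the one on the other runner. Then let go of it, and leave the other things on the bench where they are.

Things in the scene. Friction and masses are not known exactly. Their poses are not given: they have to be found in the camera images.
- glide: loose floor glide: off-white nylon block on a steel keeper plate, about 35 g, 38 mm tall, 26 mm wide (y) all the way up. The lower 30 mm are 16 mm long along the bore (x), the foot on top 24 mm long, 8 mm thick. Origin: centre of its underside, z up through the foot. It stands upright on the bench, bore level. Grip it from above across y, beside the bore; either end may go first.
- bore (a point): centre of the glide's bore, 17 mm above its underside, x along the bore. The bore is 14.5 mm wide and 16 mm long, for the 12 mm rod: about 1.2 mm of play to each side and 9 degrees of swing before it binds. Let go on the rod, it hangs with its foot up.
- runner: the bent steel rod to be fitted: 12 mm thick, level, axis 170 mm above the bench, smooth, fixed and rigid, part of the stool. Origin: on the rod axis at its open rounded end; x along the rod from that end, z up. Straight for 60 mm. Nothing near it is higher than the rod; the stool's seat frame is 110 mm below it, its other runner 220 mm further left beyond the bend.
- bend_start (a point): point on the rod axis, 60 mm along x from the runner's open end, where the bend begins: level, to the right (towards the runner's -y), 50 mm radius at the axis. It was bent by hand and turns by anything from 35 to 75 degrees; that angle is not measured, so where the rod goes after it must be seen or felt.
- bend (a point): centre of curvature of the bend, not a solid thing: 50 mm to the runner's -y of point bend_start. After the bend the rod is straight for 78 mm up to the face of the welded stop ring, 20 mm across. A seated glide has its bore centre 70 mm past the end of the bend, 86 mm from this point, whatever the angle.
- bun_foot: bystander: turned wooden bun foot, 52 mm wide, 46 mm tall, origin under its centre
- tack_tin: bystander: open round tin, 62 mm wide, 34 mm tall, origin under its centre
- leg_plate: bystander: dark steel leg plate with four holes, 60 x 60 x 5 mm, origin under its centre
- tack_hammer: bystander: hammer 270 mm long, lying on the bench, origin under its middle
- screwdriver: bystander: screwdriver 200 mm long, lying on the bench, origin under its middle
- thread_cone: bystander: cone of thread, 60 mm wide, 125 mm tall, origin under its centre
- staple_lifter: bystander: staple lifter with wooden handle, 200 mm long, lying on the bench, origin under its middle
- chalk: bystander: flat piece of tailor's chalk, 45 x 30 x 8 mm, origin under its centre
There are look-alikes about, which are no part of the job. Several things have the shape of the glide; the one meant has the colours described above.

How it is judged (in metres and radians):
On the way, in this order (a step that is already met when the one before it is completed fails the run):
1. the glide is threaded on the straight toe of the runner, foot up (x of bore in the frame of runner between 0.012 and 0.058 m and y of bore in the frame of runner between -0.004 and 0.004 m and z of bore in the frame of runner between -0.004 and 0.004 m and angle between glide's own z axis and vertical below 0.35 rad), for 0.1 s.
2. the glide is in the bend, turning with it (x of bore in the frame of runner between 0.072 and 0.1 m and horizontal distance between bore and bend below 0.054 m and z of bore in the frame of runner between -0.004 and 0.004 m), for 0.1 s.
At the end, for the whole second after the job is handed in: The glide hangs at rest on the runner past the bend, foot up within 20 degrees, home against the stop ring (gap under about 3 mm: bore centre over 83.4 mm from the bend's centre), bore within 4 mm of the rod's height, and the gripper has let go of it (horizontal distance between bore and bend above 0.0834 m and x of bore in the frame of runner above 0.11 m and y of bore in the frame of runner below -0.04 m and z of bore in the frame of runner between -0.004 and 0.004 m and angle between glide's own z axis and vertical below 0.35 rad and contact force between glide and the fingers below 0.05 N and linear speed of glide below 0.01 m/s); the robot touches nothing.
It fails at once if the glide is forced: more than 18 N between it and the runner or stool (contact force between glide and runner above 18 N).
It fails at once if the robot leans on the stool with more than 20 N (contact force between any of the fingers, the arm and runner above 20 N).
It fails at once if another thing on the bench is moved by more than 30 mm (distance of any of bun_foot, tack_tin, leg_plate, tack_hammer, screwdriver, thread_cone, staple_lifter, chalk from where it was at the start of the episode above 0.03 m).
It also fails if it takes over 72 s, if anything falls off the work surface, if the arm or the gripper's body presses on something with over 40 N, if the wrist force passes 120 N, or if a joint passes its speed limit or range.

## Working session

There is one attempt and no reset: what is moved stays moved. The work goes in short steps, Python scripts to look and compute and a shell command to move; the robot and the scene stay as the last step left them, time stands still between calls to the robot, and variables do not carry over. Pictures are saved under pics/ and viewed, about 8 in all and at most 12, crops included, and the job is handed in when it is done.

```bash
mkdir -p pics
cat > h.py <<'E'
import numpy as np, cv2
from bench import telemetry, snapshot, camera_params, job
def grab(n,tag):
    p=camera_params(n); im,d=snapshot(n); np.savez(f'pics/{tag}.npz',im=im,d=d,K=p['K'],E=p['extrinsics'])
    cv2.imwrite(f'pics/{tag}.png',im[:,:,::-1]); return im,d,np.array(p['K']),np.array(p['extrinsics'])
def load(tag):
    z=np.load(f'pics/{tag}.npz'); return z['im'],z['d'],z['K'],z['E']
def ray(K,E,u,v,fish=False):
    x=(u-K[0,2])/K[0,0]; y=(v-K[1,2])/K[1,1]
    if fish:
        r=np.hypot(x,y)+1e-12; c=np.array([x/r*np.sin(r),y/r*np.sin(r),np.cos(r)])
    else: c=np.array([x,y,1.])
    return E[:3,3],E[:3,:3]@c
def onplane(K,E,u,v,z,fish=False):
    o,r=ray(K,E,u,v,fish); return o+r*(z-o[2])/r[2]
def proj(K,E,P):
    c=np.linalg.inv(E)@np.append(P,1); return K[:2,:2]@(c[:2]/c[2])+K[:2,2]
def cloud(d,K,E):
    v,u=np.mgrid[0:480,0:640]; c=np.stack([(u-K[0,2])/K[0,0]*d,(v-K[1,2])/K[1,1]*d,d],-1)
    return c@E[:3,:3].T+E[:3,3]
E
python3 - <<'E'
from h import *
for n in ['scene','side','wrist']:
    im,d,K,E=grab(n,n+'0'); print(n,K.round(1).tolist(),E.round(3).tolist())
a=[cv2.imread(f'pics/{n}0.png') for n in ['scene','side']]
print(telemetry.sense())
E
```

```text
scene [[524.9, 0.0, 320.4], [0.0, 524.9, 237.6], [0.0, 0.0, 1.0]] [[0.85, 0.286, -0.442, 1098.388], [0.526, -0.496, 0.69, -929.406], [-0.022, -0.82, -0.573, 901.664], [0.0, 0.0, 0.0, 1.0]]
side [[507.0, 0.0, 322.2], [0.0, 507.0, 237.8], [0.0, 0.0, 1.0]] [[0.932, -0.265, 0.246, 156.893], [-0.361, -0.717, 0.596, -870.05], [0.018, -0.644, -0.764, 1212.678], [0.0, 0.0, 0.0, 1.0]]
wrist [[371.6, 0.0, 317.9], [0.0, 371.6, 241.5], [0.0, 0.0, 1.0]] [[0.246, 0.933, 0.262, 81.992], [0.969, -0.236, -0.069, 598.375], [-0.003, 0.271, -0.962, 372.807], [0.0, 0.0, 0.0, 1.0]]
{'time': 0.15, 'joint_pos': array([ 7.08521980e+01,  7.50695733e+00,  8.53146221e+01, -4.47338071e-04,
        8.72630879e+01, -4.89410465e+00]), 'qd': array([-0.08796201, -0.2091302 , -0.1967409 , -0.0862966 , -0.10018708,
        0.02630458]), 'joint_efforts': array([ 1.09771752e-04, -5.70058966e+01, -5.01162350e+01, -2.73775768e-04,
        9.50964546e-03,  6.27949839e-05]), 'tool_pos': array([147.56207777, 581.07190855, 194.16992285]), 'tcp_rot': array([-1.79915603e+02, -6.77817417e-03,  1.65746319e+02]), 'ft_force': array([-0.14063599,  1.00960365, -0.48628747]), 'wrist_torque': array([-0.00731048, -0.03988583, -0.01661324]), 'finger_gap': 85.30075800004843}
```

View pics/scene0.png

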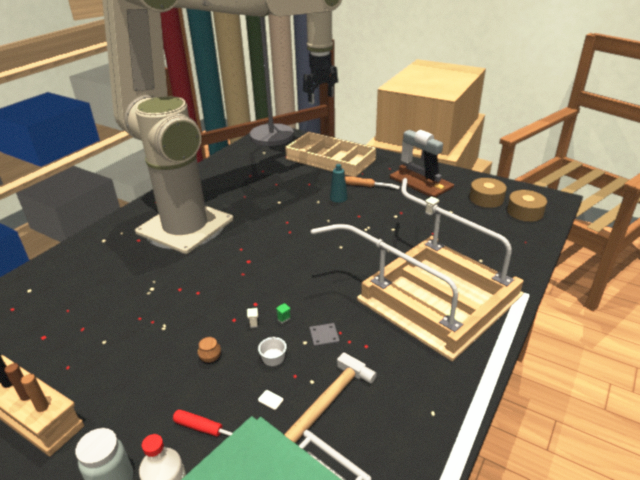

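View pics/side0.png

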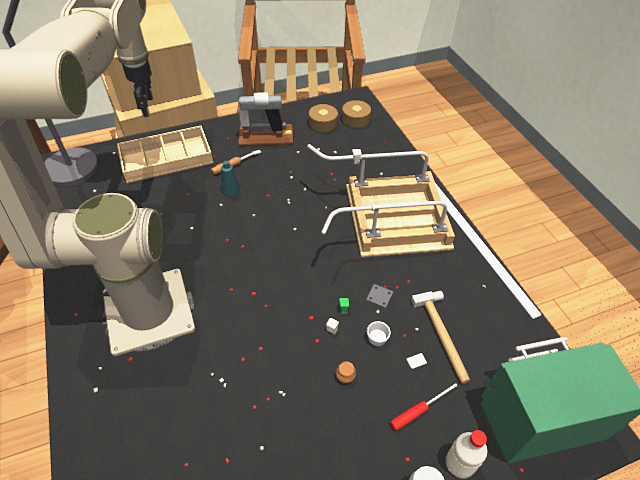

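The scene shows these candidates:
- Off-white block: scene (252,317), side (332,325). This fits the description.
- Green block: scene (284,313), side (344,304). Look-alike.
- Glide already seated on the left runner: scene (432,206), side (356,156).
- White chalk: scene (270,400).

The open end of the right runner is at scene (313,232), side (325,231). I'll check close crops next and measure.

Run:
```python
from h import *
t=[]
for n,c,r in [('scene',(252,317),(375,250)),('side',(332,325),(380,215))]:
    im,d,K,E=load(n+'0')
    for (u,v),w,h in [(c,40,30),(r,80,60)]:
        t.append(cv2.resize(im[v-h:v+h,u-w:u+w,::-1],(400,300),interpolation=cv2.INTER_CUBIC))
    X=cloud(d,K,E)
    # rod cloud
    m=(X[...,2]>158)&(X[...,2]<190)&(d>0)&(X[...,0]>350)&(X[...,1]<300)&(X[...,1]>-300)
    P=X[m]; print(n,'rod pts',len(P))
    o=P[np.argsort(P[:,0])]; print(o[::max(1,len(o)//40)].round(0).tolist())
    hsv=cv2.cvtColor(im,cv2.COLOR_RGB2HSV)
    u,v=c
    m=(hsv[...,2]>110)&(hsv[...,1]<70); mm=np.zeros_like(m); mm[v-20:v+20,u-20:u+20]=m[v-20:v+20,u-20:u+20]
    Q=X[mm&(d>0)]; print('glide',len(Q),Q.min(0),Q.max(0),np.argwhere(mm).min(0),np.argwhere(mm).max(0))
    T=Q[Q[:,2]>33]; print('top',len(T),T.mean(0) if len(T) else 0, cv2.minAreaRect(T[:,:2].astype(np.float32)) if len(T) else 0)
cv2.imwrite('pics/c1.png',np.vstack([np.hstack(t[:2]),np.hstack(t[2:])]))
```

```text
scene rod pts 1549
[[500.0, -38.0, 176.0], [515.0, -20.0, 176.0], [528.0, -13.0, 170.0], [541.0, 4.0, 168.0], [558.0, 16.0, 169.0], [577.0, 21.0, 176.0], [598.0, 19.0, 175.0], [609.0, 260.0, 174.0], [619.0, 16.0, 178.0], [632.0, 9.0, 169.0], [643.0, 230.0, 174.0], [655.0, 4.0, 178.0], [666.0, -6.0, 179.0], [674.0, 219.0, 176.0], [682.0, 226.0, 178.0], [692.0, -11.0, 171.0], [703.0, -12.0, 173.0], [709.0, -10.0, 174.0], [716.0, 204.0, 182.0], [721.0, -14.0, 172.0], [727.0, -21.0, 175.0], [735.0, 208.0, 167.0], [743.0, 214.0, 176.0], [754.0, 207.0, 177.0], [763.0, -18.0, 176.0], [772.0, 200.0, 177.0], [782.0, 193.0, 178.0], [791.0, 192.0, 176.0], [801.0, -34.0, 178.0], [810.0, 190.0, 177.0], [819.0, -41.0, 168.0], [828.0, -38.0, 178.0], [837.0, 179.0, 174.0], [845.0, 177.0, 172.0], [853.0, -44.0, 176.0], [862.0, 179.0, 177.0], [869.0, -52.0, 166.0], [876.0, -52.0, 163.0], [890.0, 175.0, 176.0], [907.0, 160.0, 171.0], [923.0, 163.0, 172.0]]
glide 183 [ 405.60516485 -251.3670777    -3.33123397] [ 471.71054985 -184.16076888   43.05293073] [307 246] [327 258]
top 88 [ 455.48934778 -236.181
[... 641 characters left out ...]
206.0, 169.0], [726.0, -19.0, 176.0], [733.0, -23.0, 178.0], [740.0, -22.0, 174.0], [751.0, 198.0, 170.0], [760.0, -28.0, 169.0], [770.0, 197.0, 174.0], [781.0, 195.0, 168.0], [790.0, -32.0, 170.0], [800.0, -35.0, 177.0], [810.0, 190.0, 163.0], [821.0, -42.0, 168.0], [830.0, -47.0, 170.0], [841.0, -44.0, 176.0], [849.0, 172.0, 170.0], [862.0, 176.0, 172.0], [872.0, -50.0, 166.0], [891.0, 167.0, 175.0], [913.0, 166.0, 173.0]]
glide 150 [ 437.5206603  -255.76292044   -4.28747501] [ 510.97735631 -200.55254763   43.02763838] [312 326] [333 346]
top 78 [ 453.48089933 -238.28629751   37.43062525] ((453.8616943359375, -238.10655212402344), (24.65259552001953, 26.153919219970703), 34.84281539916992)
```

View pics/c1.png

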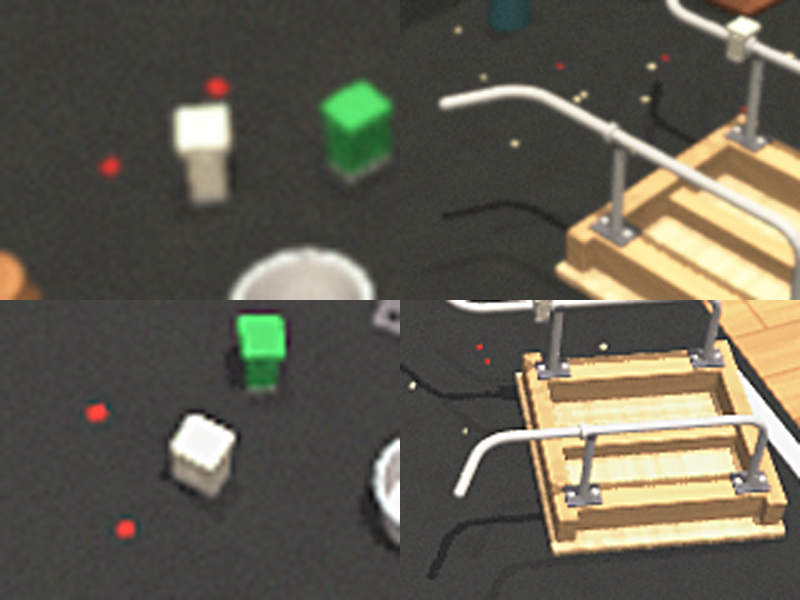

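The crops confirm the choice: the off-white T-shaped block at scene (252,317), with its bore roughly along world yaw 37°, and its top at z≈38 in both views. The right runner's tip is near (500,-38,170), heading about 48°, then bending right to about -15°. I'll turn and rise first.

```bash
python3 -m jog '[[[0,0,-0.1,0,0,0.0297,1],[0,0,-0.1,0,0,0.0297,1],[0,0,-0.1,0,0,0.0297,1],[0,0,-0.1,0,0,0.0297,1],[0,0,-0.1,0,0,0.0297,1],[0,0,-0.1,0,0,0.0297,1],[0,0,-0.1,0,0,0.0297,1],[0,0,-0.1,0,0,0.0297,1],[0,0,-0.1,0,0,0.0297,1],[0,0,-0.1,0,0,0.0297,1],[0,0,-0.1,0,0,0.0297,1],[0,0,-0.1,0,0,0.0297,1]]]' 20
cat >> h.py <<'E'
def to(x,y,z,yaw=None):
    s=telemetry.sense(); p=s['tool_pos']; r=s['tcp_rot']; a=np.deg2rad(r[2]); d=np.array([x,y,z])-p
    t=np.array([d[0]*np.cos(a)+d[1]*np.sin(a), d[0]*np.sin(a)-d[1]*np.cos(a), -d[2]])
    print('t',round(s['time'],2),'pos',p.round(2),'rot',r.round(2),'f',s['ft_force'].round(2),'m',s['wrist_torque'].round(3),'gap',round(s['finger_gap'],1))
    print('units',(t/50).round(4),'rz',None if yaw is None else round((r[2]-yaw)/360,4))
E
python3 -c "
from h import *
to(380,250,250,37)
to(454,-237,130,37)"
python3 - <<'E'
# rod planview fit from depth of both views
from h import *
from scipy.optimize import least_squares
A=[]
for n in ['scene','side']:
    im,d,K,E=load(n+'0'); X=cloud(d,K,E)
    m=(X[...,2]>160)&(X[...,2]<184)&(d>0)&(X[...,0]>480)&(X[...,0]<670)&(X[...,1]<50)&(X[...,1]>-70)
    A.append(X[m])
for P in A: print(len(P),P[:,2].mean(),np.percentile(P[:,2],95))
P=np.vstack(A)[:,:2]
def res(q,P=P):
    x,y,h,b=q; u=np.array([np.cos(h),np.sin(h)]); n=np.array([-u[1],u[0]])
    L=(P-[x,y]); a=L@u; c=L@n
    th=np.arctan2(a-60,c+50); r=np.hypot(a-60,c+50)-50
    e=np.array([np.cos(b),-np.sin(b)]); ne=np.array([np.sin(b),np.cos(b)])
    s=np.stack([a-60-50*np.sin(b),c+50-50*np.cos(b)],-1)
    d3=s@ne
    return np.where(a<60,c+np.where(a<0,0,0),np.where(th<b,r,d3))
for S in [A[0],A[1],np.vstack(A)]:
    S=S[:,:2]
    f=least_squares(res,[500,-38,.85,1.1],kwargs=dict(P=S),loss='soft_l1',f_scale=4)
    q=f.x; L=(S-q[:2])@[np.cos(q[2]),np.sin(q[2])]
    print(q[:2],np.rad2deg(q[2:]),'tip a',np.percentile(L,[0.3,1]))
E
```

```text
time: 1.65
tool_pos: [147.7, 581.3, 254.7]
tcp_rot: [180.0, 0.0, 37.1]
ft_force: [-0.7, 0.8, 0.1]
finger_gap: 85.5
t 1.65 pos [147.66 581.31 254.68] rot [1.7997e+02 4.0000e-02 3.7090e+01] f [-0.69  0.84  0.13] m [ 0.019 -0.026 -0.028] gap 85.5
units [-0.2894  8.0879  0.0937] rz 0.0003
t 1.65 pos [147.66 581.31 254.68] rot [1.7997e+02 4.0000e-02 3.7090e+01] f [-0.69  0.84  0.13] m [ 0.019 -0.026 -0.028] gap 85.5
units [-4.9827 16.75    2.4937] rz 0.0003
359 174.02189974799978 178.52593220039017
277 173.1510429129104 178.22258102670312
[501.36382945 -42.17902927] [49.94719296 65.62701524] tip a [1.98632347 4.1058512 ]
[499.8021971  -43.66278736] [49.87263399 65.42498632] tip a [1.98142759 3.42532428]
[500.67767418 -42.83739264] [49.91860822 65.5295894 ] tip a [1.15730677 2.93132213]
```

```bash
python3 -m jog '[[[-0.036,1,0,0,0,0,1],[-0.036,1,0,0,0,0,1],[-0.036,1,0,0,0,0,1],[-0.036,1,0,0,0,0,1],[-0.036,1,0,0,0,0,1],[-0.036,1,0,0,0,0,1],[-0.036,1,0,0,0,0,1],[-0.036,1,0,0,0,0,1]]]'
python3 -m jog '[[[-0.52,0.962,0,0,0,0,1],[-0.52,0.962,0,0,0,0,1],[-0.52,0.962,0,0,0,0,1],[-0.52,0.962,0,0,0,0,1],[-0.52,0.962,0,0,0,0,1],[-0.52,0.962,0,0,0,0,1],[-0.52,0.962,0,0,0,0,1],[-0.52,0.962,0,0,0,0,1],[-0.52,0.962,0,0,0,0,1],[0,0,0.5,0,0,0,1],[0,0,0.5,0,0,0,1],[0,0,0,0,0,0,1]]]'
python3 - <<'E'
from h import *
to(454,-237,5,37)
im,d,K,E=grab('wrist','w1')
def fp(P):
    c=np.linalg.inv(E)@np.append(P,1); r=np.arctan2(np.hypot(c[0],c[1]),c[2]); k=K[0,0]*r/np.hypot(c[0],c[1]); return c[:2]*k+K[:2,2]
print('pred top px',fp([454,-237,38]),'depth',d[tuple(fp([454,-237,38]).astype(int)[::-1])])
E
```

```text
time: 2.65
tool_pos: [380.1, 253.7, 254.8]
tcp_rot: [-180.0, -0.0, 37.4]
ft_force: [1.6, 0.2, -0.0]
finger_gap: 85.7
time: 4.15
tool_pos: [455.3, -230.0, 202.4]
tcp_rot: [-179.7, 0.1, 37.4]
ft_force: [-0.2, 0.1, 0.1]
finger_gap: 85.4
t 4.15 pos [ 455.28 -230.    202.38] rot [-1.7972e+02  1.0000e-01  3.7420e+01] f [-0.17  0.12  0.11] m [-0.044  0.063  0.018] gap 85.4
units [-0.1054  0.0957  3.9475] rz 0.0012
pred top px [322.98578458 218.69535558] depth 350.35294
```

View pics/w1.png

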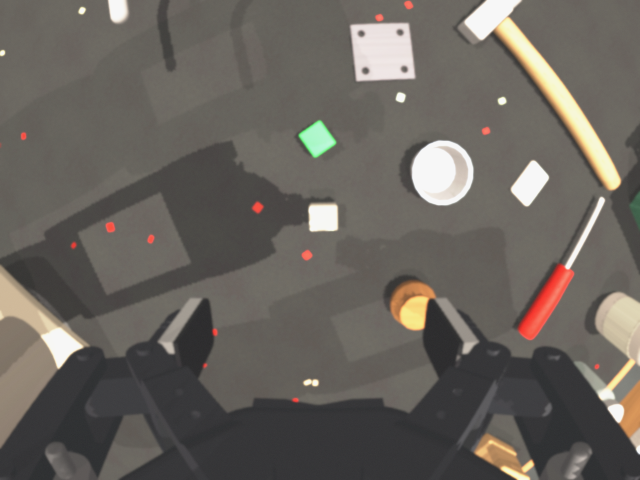

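The wrist view shows the glide at (322,217), almost square to the tool. The green block (317,139), tin (442,173) and bun foot (413,305) are all clear of the finger paths. Refining the glide pose now.

```bash
cat >> h.py <<'E'
def glide_top(tag,u,v,w=22,z=38):
    im,d,K,E=load(tag); hsv=cv2.cvtColor(im,cv2.COLOR_RGB2HSV)
    m=((hsv[...,2]>150)&(hsv[...,1]<90)).astype(np.uint8); k=np.zeros_like(m); k[v-w:v+w,u-w:u+w]=1
    cs,_=cv2.findContours(m*k,cv2.RETR_EXTERNAL,cv2.CHAIN_APPROX_NONE); c=max(cs,key=cv2.contourArea)[:,0]
    P=np.array([onplane(K,E,a,b,z,True)[:2] for a,b in c],np.float32); print('rect',cv2.minAreaRect(P),cv2.boundingRect(c)); return P
E
python3 - <<'E'
from h import *
glide_top('w1',322,217)
# triangulate top centre: wrist vs scene vs side
for n,c in [('scene0',(252,312)),('side0',(332,321))]:
    im,d,K,E=load(n); hsv=cv2.cvtColor(im,cv2.COLOR_RGB2HSV); u,v=c
    m=(hsv[...,2]>190)&(hsv[...,1]<70); k=np.zeros_like(m); k[v-14:v+14,u-14:u+14]=1
    yx=np.argwhere(m&k); print(n,len(yx),yx.mean(0)[::-1],onplane(K,E,*yx.mean(0)[::-1],38))
im=load('w1')[0]; cv2.imwrite('pics/c2.png',cv2.resize(im[177:257,269:375,::-1],(795,600),interpolation=cv2.INTER_CUBIC))
E
```

```text
rect ((455.24102783203125, -236.1023406982422), (27.055618286132812, 28.46921730041504), 37.575870513916016) (308, 203, 31, 29)
scene0 90 [252.02222222 312.45555556] [ 454.1035368  -236.23909864   38.        ]
side0 87 [332.         322.86206897] [ 452.30991152 -238.86906514   38.        ]
```

View pics/c2.png

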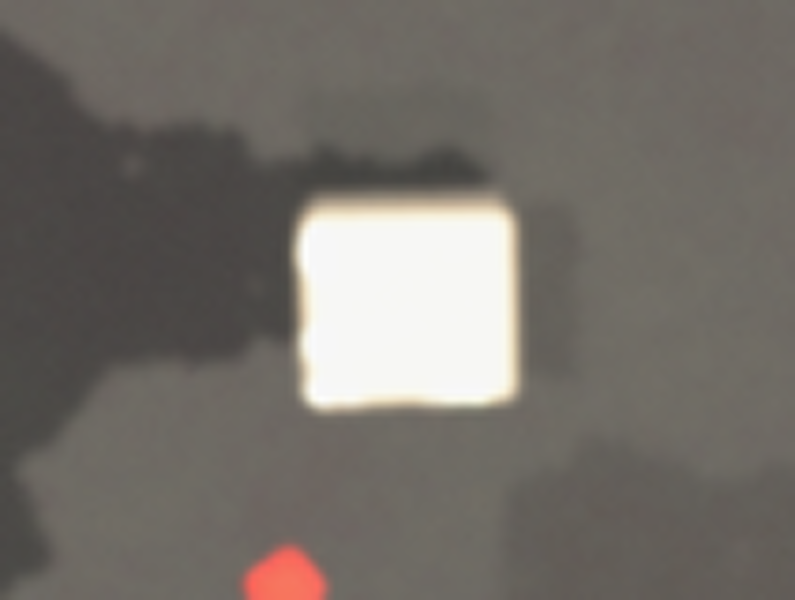

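Top crop: a clean off-white square, 24×26-like, with its bore axis at 37.5° and its centre near (454.6,-236.5). The two fixed views agree within about 3 mm. Descending and gripping.

```bash
python3 -m jog '[[[-0.09,0.095,0.6,0,0,0,1],[0,0,0.8,0,0,0,1],[0,0,0.8,0,0,0,1],[0,0,0.8,0,0,0,1],[0,0,0.4,0,0,0,1],[0,0,0.3,0,0,0,1],[0,0,0.22,0,0,0,1],[0,0,0,0,0,0,1],[0,0,0,0,0,0,1]]]'
python3 -c "
from h import *
to(454.6,-236.5,6,37.5)"
```

```text
time: 5.32
tool_pos: [456.9, -237.7, 10.0]
tcp_rot: [179.9, -0.0, 37.4]
ft_force: [0.0, -0.8, -0.2]
finger_gap: 85.4
t 5.33 pos [ 456.9  -237.72   10.  ] rot [ 1.7992e+02 -3.0000e-02  3.7440e+01] f [ 0.01 -0.8  -0.18] m [0.056 0.013 0.014] gap 85.4
units [-0.0217 -0.0474  0.0799] rz -0.0002
```

```bash
python3 -m jog '[[[-0.022,-0.047,0.08,0,0,0,1],[0,0,0,0,0,0,0.6],[0,0,0,0,0,0,0.4],[0,0,0,0,0,0,0.25],[0,0,0,0,0,0,0.2],[0,0,0,0,0,0,0.1],[0,0,0,0,0,0,0],[0,0,0,0,0,0,0],[0,0,0,0,0,0,0],[0,0,0,0,0,0,0]]]' 25
python3 -c "
from h import *
to(454.6,-236.5,6,37.5)"
```

```text
time: 6.58
tool_pos: [453.9, -236.1, 5.0]
tcp_rot: [-180.0, 0.0, 37.4]
ft_force: [0.7, 0.2, 0.2]
finger_gap: -0.2
t 6.58 pos [ 453.86 -236.08    4.98] rot [-180.      0.     37.44] f [0.7  0.23 0.19] m [-0.021 -0.024  0.061] gap -0.2
units [ 0.0066  0.0156 -0.0203] rz -0.0002
```

The gripper closed on nothing, so I'll look.

Run:
```python
from h import *
grab('wrist','w2'); im,*_=grab('side','s2')
w=cv2.imread('pics/w2.png'); s=cv2.imread('pics/side0.png')
a=cv2.resize(w,(400,300)); b=cv2.resize(cv2.imread('pics/s2.png')[265:385,252:412],(400,300),interpolation=cv2.INTER_CUBIC)
cv2.imwrite('pics/c3.png',np.hstack([a,b]))
```

```text
(no output)
```

View pics/c3.png

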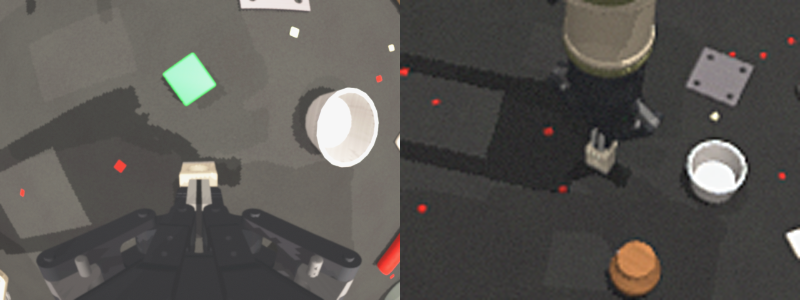

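Run:
```python
from h import *
im,d,K,E=load('w2'); hsv=cv2.cvtColor(im,cv2.COLOR_RGB2HSV)
v,u=np.mgrid[0:480,0:640]; x=(u-K[0,2])/K[0,0]; y=(v-K[1,2])/K[1,1]; r=np.hypot(x,y)+1e-9
c=np.stack([x/r*np.tan(r),y/r*np.tan(r),np.ones_like(x)],-1)*d[...,None]; X=c@E[:3,:3].T+E[:3,3]
a=np.deg2rad(37.44); T=X-[453.86,-236.08,0]; tx=T[...,0]*np.cos(a)+T[...,1]*np.sin(a); ty=T[...,0]*np.sin(a)-T[...,1]*np.cos(a)
print('tool x,y,z along columns')
for vv in range(305,440,6): print(vv,[(uu,int(tx[vv,uu]),int(ty[vv,uu]),int(X[vv,uu,2]),int(hsv[vv,uu,2])) for uu in (285,305,317,330,350)])
b=cv2.resize(cv2.imread('pics/w2.png')[300:450,217:417],(800,600),interpolation=cv2.INTER_CUBIC); cv2.imwrite('pics/c4.png',b)
```

```text
tool x,y,z along columns
305 [(285, 8, -11, 55, 63), (305, 11, -4, 63, 178), (317, 11, 0, 62, 57), (330, 11, 4, 63, 177), (350, 7, 12, 54, 63)]
311 [(285, 8, -11, 60, 69), (305, 11, -3, 67, 178), (317, 11, 0, 67, 54), (330, 11, 4, 67, 178), (350, 7, 12, 59, 64)]
317 [(285, 7, -11, 64, 62), (305, 11, -3, 71, 168), (317, 11, 0, 72, 55), (330, 11, 4, 72, 177), (350, 7, 12, 64, 62)]
323 [(285, 7, -10, 69, 64), (305, 11, -3, 76, 169), (317, 11, 0, 76, 55), (330, 11, 4, 76, 169), (350, 7, 11, 68, 62)]
329 [(285, 13, -9, 84, 65), (305, 12, -3, 82, 86), (317, 10, 0, 78, 71), (330, 12, 4, 82, 113), (350, 14, 10, 85, 61)]
335 [(285, 13, -9, 87, 67), (305, 12, -3, 85, 63), (317, 8, 0, 79, 70), (330, 12, 4, 85, 63), (350, 13, 10, 88, 69)]
341 [(285, 12, -9, 88, 62), (305, 12, -3, 89, 61), (317, 6, 0, 78, 70), (330, 12, 4, 89, 62), (350, 12, 9, 89, 62)]
347 [(285, 12, -8, 93, 62), (305, 12, -3, 93, 62), (317, 3, 0, 78, 70), (330, 12, 4, 92, 63), (350, 13, 9, 93, 62)]
353 [(285, 12, -8, 96, 61), (305, 13, -2, 96, 64), (317, 1, 0, 78, 70), (330, 13, 3, 96, 62), (350, 12, 9, 96, 62)]
359 [(285, 12, 
[... 971 characters left out ...]
05, 10, -2, 116, 61), (317, 10, 0, 116, 62), (330, 11, 3, 117, 61), (350, 18, 7, 125, 63)]
413 [(285, 17, -6, 126, 60), (305, 12, -2, 120, 60), (317, 11, 0, 120, 61), (330, 12, 3, 120, 61), (350, 17, 6, 127, 61)]
419 [(285, 18, -5, 128, 61), (305, 12, -2, 122, 61), (317, 12, 0, 122, 60), (330, 12, 3, 123, 61), (350, 17, 6, 128, 61)]
425 [(285, 17, -5, 129, 59), (305, 11, -2, 124, 62), (317, 11, 0, 123, 61), (330, 13, 3, 125, 62), (350, 18, 6, 130, 58)]
431 [(285, 17, -5, 131, 56), (305, 11, -2, 125, 61), (317, 11, 0, 125, 62), (330, 11, 3, 125, 60), (350, 17, 6, 131, 56)]
437 [(285, 17, -5, 133, 56), (305, 11, -2, 127, 61), (317, 12, 0, 128, 61), (330, 12, 3, 128, 61), (350, 15, 6, 131, 57)]
```

View pics/c4.png

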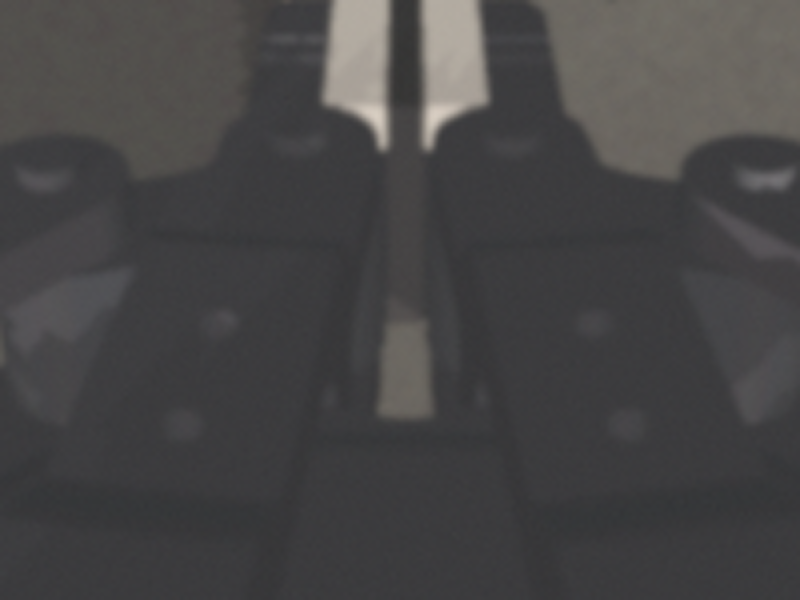

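Run:
```python
from h import *
im,d,K,E=load('w2'); hsv=cv2.cvtColor(im,cv2.COLOR_RGB2HSV)
v,u=np.mgrid[0:480,0:640]; x=(u-K[0,2])/K[0,0]; y=(v-K[1,2])/K[1,1]; r=np.hypot(x,y)+1e-9
c=np.stack([x/r*np.tan(r),y/r*np.tan(r),np.ones_like(x)],-1)*d[...,None]; X=c@E[:3,:3].T+E[:3,3]
a=np.deg2rad(37.44); T=X-[453.86,-236.08,0]; tx=T[...,0]*np.cos(a)+T[...,1]*np.sin(a); ty=T[...,0]*np.sin(a)-T[...,1]*np.cos(a)
for vv in range(250,312,4): print(vv,[(uu,int(tx[vv,uu]),int(ty[vv,uu]),int(X[vv,uu,2]),int(hsv[vv,uu,2])) for uu in (292,300,308,317,326,334,342)])
im,d,K,E=load('s2')
P=cloud(d,K,E); m=(P[...,2]>15)&(P[...,2]<60)&(abs(P[...,0]-454)<60)&(abs(P[...,1]+237)<60); q=P[m]; 
A=q-[453.86,-236.08,0]; print(len(q)); print(np.stack([A[:,0]*np.cos(a)+A[:,1]*np.sin(a),A[:,0]*np.sin(a)-A[:,1]*np.cos(a),q[:,2]],-1)[::6].round(0).tolist())
```

```text
250 [(292, 13, -12, 1, 76), (300, 13, -8, 0, 77), (308, 12, -4, -1, 74), (317, 13, 0, 0, 80), (326, 13, 4, 0, 112), (334, 13, 8, 0, 90), (342, 12, 13, 0, 107)]
254 [(292, 10, -12, 0, 75), (300, 10, -8, 0, 73), (308, 10, -4, 0, 75), (317, 10, 0, 0, 75), (326, 10, 4, 0, 76), (334, 10, 9, 0, 76), (342, 10, 13, 0, 79)]
258 [(292, 8, -12, 0, 85), (300, 8, -8, 0, 104), (308, 9, -4, 0, 108), (317, 8, 0, 0, 115), (326, 8, 4, 0, 128), (334, 8, 9, 0, 142), (342, 8, 13, 0, 123)]
262 [(292, 8, -12, 4, 168), (300, 8, -8, 4, 208), (308, 8, -4, 6, 211), (317, 8, 0, 5, 212), (326, 8, 4, 4, 212), (334, 8, 8, 5, 205), (342, 8, 12, 6, 194)]
266 [(292, 7, -12, 10, 204), (300, 8, -8, 11, 215), (308, 7, -4, 10, 231), (317, 7, 0, 8, 237), (326, 7, 4, 10, 230), (334, 8, 8, 12, 205), (342, 69, 0, 183, 198)]
270 [(292, 8, -11, 17, 214), (300, 8, -7, 18, 203), (308, 6, -4, 12, 231), (317, 5, 0, 9, 239), (326, 5, 4, 10, 233), (334, 8, 8, 16, 199), (342, 8, 12, 18, 204)]
274 [(292, 12, -10, 32, 214), (300, 12, -7, 33, 211), (308, 12, -3, 32, 215), (317, 11, 0, 32, 216), (326, 12, 4, 33, 215), (334, 12, 7, 33, 21
[... 1136 characters left out ...]
, 11, 3, 60, 178), (334, 11, 6, 60, 176), (342, 7, 10, 52, 62)]
306 [(292, 7, -9, 55, 64), (300, 11, -5, 64, 160), (308, 11, -2, 63, 178), (317, 11, 0, 63, 57), (326, 12, 3, 64, 179), (334, 11, 6, 63, 178), (342, 8, 9, 56, 63)]
310 [(292, 8, -9, 59, 73), (300, 11, -5, 67, 162), (308, 11, -2, 67, 175), (317, 11, 0, 66, 55), (326, 11, 3, 67, 179), (334, 11, 6, 66, 178), (342, 7, 9, 58, 70)]
90
[[-6.0, -13.0, 55.0], [-2.0, -11.0, 35.0], [-5.0, -10.0, 36.0], [-9.0, 10.0, 59.0], [-11.0, -3.0, 44.0], [-8.0, 13.0, 55.0], [-11.0, -6.0, 38.0], [-5.0, 8.0, 41.0], [-12.0, -3.0, 36.0], [-3.0, 11.0, 36.0], [-13.0, 1.0, 35.0], [-2.0, 13.0, 31.0], [-15.0, 8.0, 40.0], [-10.0, -3.0, 18.0], [-9.0, 9.0, 21.0]]
```

Run:
```python
from h import *
for t,tcp in [('wrist0',(147.7,581.3,194.3,165.75)),('w1',(455.28,-230,202.4,37.4)),('w2',(453.86,-236.08,4.98,37.44))]:
    im,d,K,E=load(t)
    v,u=np.mgrid[0:480,0:640]; x=(u-K[0,2])/K[0,0]; y=(v-K[1,2])/K[1,1]; r=np.hypot(x,y)+1e-9
    c=np.stack([x/r*np.tan(r),y/r*np.tan(r),np.ones_like(x)],-1)*d[...,None]; X=c@E[:3,:3].T+E[:3,3]
    a=np.deg2rad(tcp[3]); T=X-tcp[:3]; tx=T[...,0]*np.cos(a)+T[...,1]*np.sin(a); ty=T[...,0]*np.sin(a)-T[...,1]*np.cos(a); tz=T[...,2]
    m=(d>0)&(abs(tx)<25)&(abs(ty)<70)&(tz>-5 if t!='w2' else tz>34)&(tz<150)&(v<450)
    print(t,m.sum(),'tz pct',np.percentile(tz[m],[0,1,2,5,10,20]).round(1),'cam-tcp',(E[:3,3]-tcp[:3]).round(1))
    k=m&(tz<np.percentile(tz[m],3)); print(' low pts tx,ty',tx[k].mean().round(1),np.percentile(ty[k],[5,50,95]).round(1))
    q=np.argwhere(k); print(' px',q.min(0),q.max(0))
```

```text
wrist0 46098 tz pct [ 48.1  54.7  58.3  66.9  79.4 100.2] cam-tcp [-65.7  17.1 178.5]
 low pts tx,ty 2.4 [-48.5  42.3  48.5]
 px [298 169] [356 468]
w1 46012 tz pct [ 48.7  55.   58.5  67.3  79.7 100.5] cam-tcp [ 56.3  41.4 178.6]
 low pts tx,ty 4.2 [-47.4  43.1  49.5]
 px [298 170] [357 468]
w2 49339 tz pct [34.  49.2 55.5 73.1 84.2 92.6] cam-tcp [ 55.5  41.9 178.8]
 low pts tx,ty 9.9 [-11.3   0.6  12.6]
 px [280 281] [320 355]
```

The depth images show the glide still upright and centred exactly under the tool. The fingertips sit about 35 mm higher than the reported TCP (open tips at TCP+48 instead of +13), so the fingers shut just above the foot. I'll back off, open, go deeper in stages and check each one.

```bash
python3 -m jog '[[[0,0,-0.6,0,0,0,0],[0,0,0,0,0,0,0.5],[0,0,0,0,0,0,1],[0,0,0,0,0,0,1],[0,0,0,0,0,0,1],[0,0,0,0,0,0,1],[0,0,0,0,0,0,1],[0,0,0.4,0,0,0,1],[0,0,0.4,0,0,0,1],[0,0,0.3,0,0,0,1],[0,0,0,0,0,0,1]]]'
python3 - <<'E'
from h import *
to(454.6,-236.5,-28,37.5)
im,d,K,E=grab('wrist','w3'); p=telemetry.sense()['tool_pos']
v,u=np.mgrid[0:480,0:640]; x=(u-K[0,2])/K[0,0]; y=(v-K[1,2])/K[1,1]; r=np.hypot(x,y)+1e-9
c=np.stack([x/r*np.tan(r),y/r*np.tan(r),np.ones_like(x)],-1)*d[...,None]; X=c@E[:3,:3].T+E[:3,3]
a=np.deg2rad(37.44); T=X-p; tx=T[...,0]*np.cos(a)+T[...,1]*np.sin(a); ty=T[...,0]*np.sin(a)-T[...,1]*np.cos(a)
for s in (-1,1):
    m=(d>0)&(abs(tx)<25)&(s*ty>30)&(abs(ty)<60)&(X[...,2]>8)&(v<450)
    print('finger low z world',np.percentile(X[m][:,2],[0,.5,1,2,4]).round(1))
m=(abs(tx)<20)&(abs(ty)<20)&(abs(X[...,2]-37)<3); print('glide top tx,ty ranges',np.percentile(tx[m],[1,99]).round(1),np.percentile(ty[m],[1,99]).round(1))
E
```

```text
time: 8.05
tool_pos: [452.7, -235.4, -21.4]
tcp_rot: [-179.8, 0.1, 37.4]
ft_force: [0.2, -0.1, 0.6]
finger_gap: 85.4
t 8.05 pos [ 452.73 -235.35  -21.36] rot [-1.7985e+02  5.0000e-02  3.7440e+01] f [ 0.2  -0.12  0.61] m [ 0.047 -0.066 -0.007] gap 85.4
units [0.0157 0.041  0.1328] rz -0.0002
finger low z world [27.6 29.9 31.2 33.1 36.3]
finger low z world [27.1 29.8 31.2 33.1 36.1]
glide top tx,ty ranges [-10.8  12.8] [-11.7  13.5]
```

That confirms it: the open tips are at 27 mm with the reported TCP at -21, so the offset is +35. I'll go 7 mm lower and grip.

```bash
python3 -m jog '[[[0.018,0.02,0.13,0,0,0,1],[0,0,0,0,0,0,0.6],[0,0,0,0,0,0,0.4],[0,0,0,0,0,0,0.3],[0,0,0,0,0,0,0.25],[0,0,0,0,0,0,0.2],[0,0,0,0,0,0,0.1],[0,0,0,0,0,0,0],[0,0,0,0,0,0,0]]]' 25
python3 -c "
from h import *
to(454.6,-236.5,-28,37.5)"
```

```text
time: 9.22
tool_pos: [455.5, -236.5, -26.2]
tcp_rot: [180.0, -0.0, 37.4]
ft_force: [0.3, -0.6, 5.4]
finger_gap: 25.5
t 9.22 pos [ 455.45 -236.52  -26.2 ] rot [ 1.7997e+02 -1.0000e-02  3.7440e+01] f [ 0.29 -0.6   5.36] m [0.084 0.078 0.027] gap 25.5
units [-0.0133 -0.0108  0.0361] rz -0.0002
```

Gripped, gap 25.5 mm. Lifting and going to a standoff before the runner's open end.

```bash
python3 -m jog '[[[0,0,-0.2,0,0,0,0],[0,0,-0.4,0,0,0,0],[0,0,-0.9,0,0,0,0],[0,0,-0.9,0,0,0,0],[0,0,-0.9,0,0,0,0],[0,0,-0.9,0,0,0,0],[0.47,-0.57,0,0,0,0,0],[0.47,-0.57,0,0,0,0,0],[0.47,-0.57,0,0,0,0,0],[0.47,-0.57,0,0,0,0,0],[0,0,0,0,0,-0.0175,0],[0,0,0,0,0,-0.0175,0]]]'
python3 -m jog '[[[0,0,0,0,0,0,0]]]'
python3 - <<'E'
from h import *
to(461,-89,187,50)
for n in ['wrist','scene','side']: grab(n,n[0]+'4')
E
```

```text
time: 10.72
tool_pos: [460.2, -87.9, 183.6]
tcp_rot: [-180.0, 0.0, 50.3]
ft_force: [-0.5, 0.1, 0.0]
finger_gap: 25.9
time: 10.85
tool_pos: [460.2, -88.5, 183.6]
tcp_rot: [-180.0, 0.0, 50.0]
ft_force: [-1.0, -0.7, -0.9]
finger_gap: 25.6
t 10.85 pos [460.23 -88.46 183.56] rot [-1.7998e+02  1.0000e-02  5.0020e+01] f [-1.03 -0.66 -0.86] m [-0.005  0.009 -0.025] gap 25.6
units [ 0.0017  0.0187 -0.0689] rz 0.0001
```

View pics/w4.png

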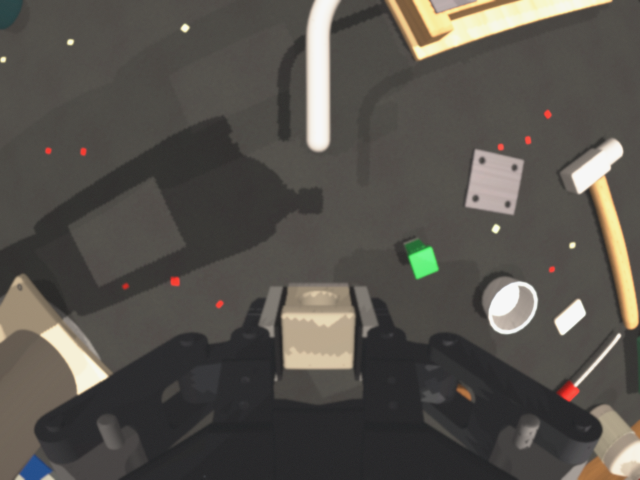

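The glide is held squarely, with its bore at (320,297). The rod tip is at (318,150) dead ahead, and the bend starts near row 30. Measuring the rod midline, its height (wrist against the scene and side views), and the glide in the hand.

```bash
cat >> h.py <<'E'
def fcloud(d,K,E):
    v,u=np.mgrid[0:480,0:640]; x=(u-K[0,2])/K[0,0]; y=(v-K[1,2])/K[1,1]; r=np.hypot(x,y)+1e-9
    return (np.stack([x/r*np.tan(r),y/r*np.tan(r),np.ones_like(x)],-1)*d[...,None])@E[:3,:3].T+E[:3,3]
def tool(X,p,yaw):
    a=np.deg2rad(yaw); T=X-p; return np.stack([T[...,0]*np.cos(a)+T[...,1]*np.sin(a),T[...,0]*np.sin(a)-T[...,1]*np.cos(a),T[...,2]],-1)
E
python3 - <<'E'
from h import *
im,d,K,E=load('w4'); p=np.array([460.2,-88.4,183.6]); yaw=50.02
g=im.max(-1); X=fcloud(d,K,E); T=tool(X,p,yaw)
print('midline world at z170 / width')
for v in range(4,150,12):
    c=np.where(g[v,280:400]>130)[0]+280
    # first run
    c=c[:np.argmax(np.diff(np.append(c,9999))>1)+1]
    a,b=[onplane(K,E,u,v,170,True) for u in (c[0]-.5,c[-1]+.5)]; t=tool((a+b)/2,p,yaw)
    print(v,((a+b)/2)[:2].round(1),'w',np.linalg.norm(a-b).round(1),'tool',t[:2].round(1),'depth z',np.median(X[v,c,2]).round(1))
c=np.where(g[100:170,318]>130)[0]+100; print('tip row',c.max(), onplane(K,E,318,c.max()+.5,168,True).round(1))
hsv=cv2.cvtColor(im,cv2.COLOR_RGB2HSV)
m=(abs(T[...,1])<20)&(T[...,2]<70)&(T[...,2]>20)&(d>0)&(T[...,0]>-20)&(T[...,0]<20)&(hsv[...,2]>120)&(hsv[...,1]<70)
top=m&(T[...,2]>np.percentile(T[...,2][m],98)-3); print('glide top tz',np.percentile(T[...,2][m],[2,50,90,98]).round(1),'tx',np.percentile(T[...,0][top],[1,99]).round(1),'ty',np.percentile(T[...,1][top],[1,99]).round(1))
for vv in range(285,375,8): print(vv,[tuple(T[vv,u].round(0).astype(int)) for u in (285,300,320,340,350)])
# tip in fixed views: rod tip pixel
for n in ['s4']: pass
for n,e in [('scene0',(313,232)),('side0',(325,231))]:
    im2,d2,K2,E2=load(n); o,r=ray(K2,E2,*e)
    o1,r1=ray(K,E,318,c.max(),True); A=np.stack([r,-r1],-1); s=np.linalg.lstsq(A,o1-o,rcond=None)[0]
    print(n,'tri',(o+r*s[0]).round(1),(o1+r1*s[1]).round(1))
E
```

```text
midline world at z170 / width
4 [555.5  17.9] w 13.4 tool [142.7   4.7] depth z 175.2
16 [549.   14.2] w 12.3 tool [135.6   2.1] depth z 174.8
28 [543.8   9.6] w 12.3 tool [128.8   1.1] depth z 175.0
40 [539.    4.7] w 12.3 tool [122.    0.6] depth z 175.2
52 [ 5.348e+02 -4.000e-01] w 12.2 tool [115.4   0.6] depth z 174.7
64 [530.6  -5.3] w 12.2 tool [108.9   0.6] depth z 175.0
76 [526.5 -10.3] w 12.2 tool [102.4   0.6] depth z 175.1
88 [522.4 -15.2] w 12.2 tool [96.1  0.6] depth z 175.1
100 [518.3 -20. ] w 12.2 tool [89.8  0.6] depth z 174.9
112 [514.3 -24.8] w 12.2 tool [83.5  0.6] depth z 175.1
124 [510.3 -29.6] w 12.2 tool [77.3  0.6] depth z 174.7
136 [506.3 -34.3] w 12.3 tool [71.1  0.6] depth z 174.8
148 [502.5 -39.3] w 8.7 tool [64.8  0.9] depth z 173.3
tip row 151 [501.3 -40.7 168. ]
glide top tz [29.7 63.6 64.7 65.4] tx [-11.8  12. ] ty [-16.7  13.3]
285 [(np.int64(-80), np.int64(-34), np.int64(-183)), (np.int64(7), np.int64(-7), np.int64(28)), (np.int64(7), np.int64(2), np.int64(28)), (np.int64(7), np.int64(11), np.int64(28)), (np.int64(-80), np.int64(35), np.int64(-182))]
[... 1871 characters left out ...]
nt64(-7), np.int64(2), np.int64(64)), (np.int64(-7), np.int64(9), np.int64(64)), (np.int64(-7), np.int64(13), np.int64(64))]
365 [(np.int64(-10), np.int64(-11), np.int64(65)), (np.int64(-11), np.int64(-6), np.int64(64)), (np.int64(-10), np.int64(2), np.int64(65)), (np.int64(-10), np.int64(9), np.int64(65)), (np.int64(-10), np.int64(13), np.int64(64))]
373 [(np.int64(-195), np.int64(-38), np.int64(-183)), (np.int64(-194), np.int64(-20), np.int64(-183)), (np.int64(-194), np.int64(4), np.int64(-183)), (np.int64(-195), np.int64(27), np.int64(-184)), (np.int64(-195), np.int64(39), np.int64(-183))]
scene0 tri [505.9 -37.7 171.6] [501.6 -40.4 171.7]
side0 tri [506.  -42.2 176.2] [501.7 -40.3 176.2]
```

The rod axis is at z≈170, heading 50.0°, at tool y=0.6. The glide is centred at tool y≈0.7, with its bore at TCP+43.2, so the two are aligned. The tip is 64 mm ahead. Lowering to rod height and checking.

```bash
python3 -m jog '[[[0,0,0.4,0,0,0,0],[0,0,0.4,0,0,0,0],[0,0,0.336,0,0,0,0],[0,0,0,0,0,0,0],[0,0,0,0,0,0,0]]]'
cat >> h.py <<'E'
def check(tag,rod=True):
    s=telemetry.sense(); im,d,K,E=grab('wrist',tag); p=s['tool_pos']; yaw=s['tcp_rot'][2]; g=im.max(-1); X=fcloud(d,K,E); T=tool(X,p,yaw)
    print('t',s['time'],'pos',p.round(2),'rot',s['tcp_rot'].round(2),'f',s['ft_force'].round(2),'m',s['wrist_torque'].round(3),'gap',round(s['finger_gap'],1))
    hsv=cv2.cvtColor(im,cv2.COLOR_RGB2HSV)
    m=(abs(T[...,1])<20)&(T[...,2]<67)&(T[...,2]>61)&(d>0)&(abs(T[...,0])<16)&(hsv[...,1]<70)&(hsv[...,2]>100)
    k=cv2.morphologyEx(m.astype(np.uint8),cv2.MORPH_OPEN,np.ones((5,5)))>0
    print('top tz',np.median(T[...,2][k]).round(1),'tx',np.percentile(T[...,0][k],[2,98]).round(1),'ty',np.percentile(T[...,1][k],[2,98]).round(1), cv2.minAreaRect(T[...,:2][k].astype(np.float32)))
    if rod:
        r=(abs(X[...,2]-173)<6)&(d>0)&(T[...,0]>13)&(T[...,0]<190)&(g>130)&(abs(T[...,1])<100)
        for v in range(0,300,16):
            c=np.where(r[v])[0]
            if len(c)<5: continue
            A=(onplane(K,E,c[0]-.5,v,170,True)+onplane(K,E,c[-1]+.5,v,170,True))/2
            print(v,c[0],c[-1],A[:2].round(1),tool(A,p,yaw)[:2].round(1))
        print('rod nearest tx',T[...,0][r].min().round(1))
E
python3 -c "
from h import *
check('w5')"
```

```text
time: 11.62
tool_pos: [460.9, -88.8, 127.4]
tcp_rot: [180.0, -0.0, 50.0]
ft_force: [0.7, -0.3, -0.3]
finger_gap: 25.5
t 11.625 pos [460.9  -88.84 127.38] rot [ 1.7996e+02 -2.0000e-02  5.0020e+01] f [ 0.74 -0.3  -0.32] m [-0.011 -0.034 -0.038] gap 25.5
top tz 64.0 tx [-11.4  11.8] ty [-12.2  15.2] ((-0.12400054931640625, 0.8710575103759766), (38.07460403442383, 24.865264892578125), 89.89542388916016)
0 299 331 [539.6   5.7] [123.   -0.4]
16 299 331 [535.3   0.6] [116.3  -0.4]
32 299 331 [531.2  -4.4] [109.8  -0.4]
48 299 331 [527.1  -9.2] [103.5  -0.4]
64 299 332 [523.3 -14.1] [97.4 -0.2]
80 299 332 [519.4 -18.7] [91.3 -0.2]
96 299 331 [515.4 -23.2] [85.3 -0.4]
112 299 331 [511.6 -27.7] [79.4 -0.4]
128 299 331 [507.9 -32.3] [73.5 -0.4]
144 300 331 [504.2 -36.9] [67.7 -0.2]
rod nearest tx 62.9
```

```bash
python3 -m jog '[[[0.2,-0.021,0.012,0,0,0,0],[0.4,0,0,0,0,0,0],[0.25,0,0,0,0,0,0],[0,0,0,0,0,0,0],[0,0,0,0,0,0,0]]]'
python3 - <<'E'
from h import *
check('w6')
im,d,K,E=load('w6'); cv2.imwrite('pics/c6.png',cv2.resize(im[200:400,187:453,::-1],(798,600),interpolation=cv2.INTER_CUBIC))
E
```

```text
time: 12.3
tool_pos: [486.8, -55.5, 126.1]
tcp_rot: [-180.0, 0.0, 50.1]
ft_force: [0.1, -0.3, -0.7]
finger_gap: 25.7
t 12.3 pos [486.84 -55.52 126.07] rot [-1.7999e+02  2.0000e-02  5.0060e+01] f [ 0.07 -0.28 -0.74] m [-0.005  0.017 -0.001] gap 25.7
top tz 64.0 tx [-11.4  11.6] ty [-11.7  12.9] ((-0.18830299377441406, -1.591165542602539), (30.102750778198242, 24.96058464050293), 89.79463195800781)
0 354 429 [588.   21.6] [124.  28.]
16 337 384 [573.9  23.3] [116.3  16.2]
32 325 364 [565.1  22. ] [109.6  10.3]
48 316 352 [558.1  19.5] [103.3   6.5]
64 310 344 [552.2  16.4] [97.2  3.9]
80 306 339 [547.1  12.9] [91.1  2.3]
96 304 336 [542.7   8.9] [85.2  1.5]
112 304 335 [538.8   4.5] [79.4  1.3]
128 304 335 [535.   0.] [73.5  1.3]
144 304 335 [531.3  -4.4] [67.7  1.3]
160 304 335 [527.6  -8.9] [61.9  1.3]
176 304 335 [523.8 -13.4] [56.1  1.3]
192 304 335 [520.1 -17.9] [50.2  1.3]
208 304 335 [516.2 -22.5] [44.2  1.3]
224 305 335 [512.5 -27.2] [38.1  1.5]
240 306 335 [508.7 -32.1] [32.   1.7]
256 307 331 [504.2 -36.6] [25.6  1.2]
rod nearest tx 22.8
```

View pics/c6.png

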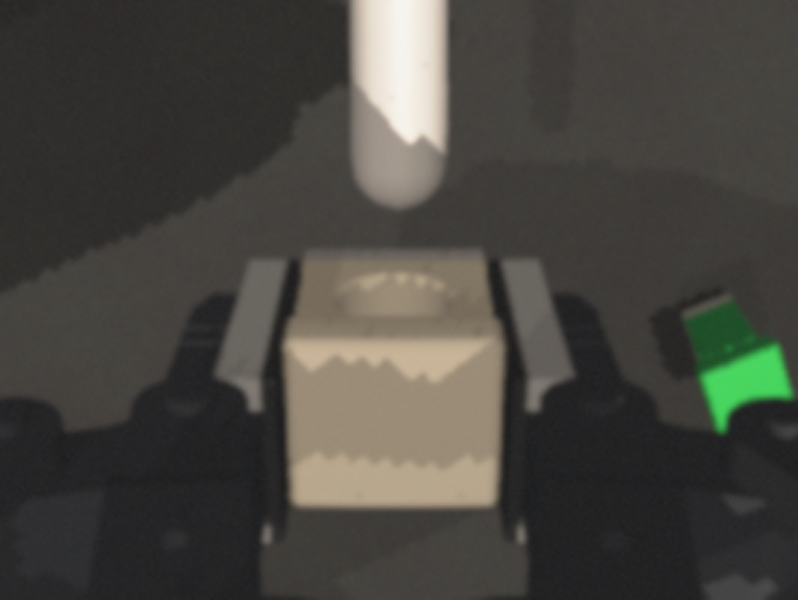

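The rod tip is dead ahead of the bore, about 0.6 mm to tool +y and 0.6 mm higher. Correcting and threading on gently.

```bash
python3 -m jog '[[[0.1,0.012,-0.013,0,0,0,0],[0.1,0,0,0,0,0,0],[0.06,0,0,0,0,0,0],[0.06,0,0,0,0,0,0],[0.06,0,0,0,0,0,0],[0.06,0,0,0,0,0,0],[0,0,0,0,0,0,0]]]'
python3 -c "
from h import *
check('w7')"
```

```text
time: 13.22
tool_pos: [501.7, -38.8, 126.7]
tcp_rot: [-180.0, 0.0, 50.1]
ft_force: [0.3, -0.4, -1.1]
finger_gap: 25.5
t 13.225 pos [501.69 -38.78 126.72] rot [-180.      0.     50.06] f [ 0.27 -0.39 -1.05] m [-0.048  0.04  -0.014] gap 25.5
top tz 64.0 tx [-11.4  11.6] ty [-11.7  12.9] ((-0.17812156677246094, -1.836700439453125), (24.993980407714844, 30.836591720581055), 0.20930905640125275)
0 497 560 [655.8   8. ] [134.8  88.1]
16 443 543 [635.7  10.7] [124.  71.]
32 398 490 [611.9  16.8] [113.3  48.8]
48 365 446 [594.6  20.5] [105.   33.2]
64 345 400 [580.2  23.1] [97.8 20.5]
80 331 374 [570.5  22.9] [91.4 13.2]
96 321 358 [563.   21.2] [85.3  8.5]
112 313 348 [556.7  18.7] [79.4  5.2]
128 308 341 [551.3  15.6] [73.5  3.1]
144 304 336 [546.3  12.2] [67.7  1.5]
160 302 334 [542.    8.1] [61.8  0.8]
176 302 333 [538.1   3.8] [56.   0.6]
192 302 333 [534.3  -0.8] [50.   0.6]
208 302 333 [530.4  -5.4] [44.1  0.6]
224 303 333 [526.7 -10.2] [38.   0.8]
240 305 333 [523.  -15.2] [31.7  1.2]
256 305 328 [518.1 -19.5] [25.4  0.2]
272 305 328 [513.9 -24.5] [18.8  0.2]
288 305 328 [509.6 -29.7] [12.1  0.2]
rod nearest tx 13.0
```

Threaded about 2 mm past the tip with no contact force. Going on along the straight, 46 mm.

```bash
python3 -m jog '[[[0.08,0,0,0,0,0,0],[0.08,0,0,0,0,0,0],[0.08,0,0,0,0,0,0],[0.08,0,0,0,0,0,0],[0,0,0,0,0,0,0]]]'
python3 -m jog '[[[0.1,0,0,0,0,0,0],[0.1,0,0,0,0,0,0],[0.1,0,0,0,0,0,0],[0.1,0,0,0,0,0,0],[0.1,0,0,0,0,0,0],[0.1,0,0,0,0,0,0],[0,0,0,0,0,0,0]]]'
python3 - <<'E'
from h import *
check('w8')
im,d,K,E=load('w8'); p=telemetry.sense()['tool_pos']; X=fcloud(d,K,E); g=im.max(-1); T=tool(X,p,50)
r=(abs(X[...,2]-172)<8)&(g>120)&(d>0)&(T[...,0]>13)
for u in range(360,640,20):
    c=np.where(r[:,u])[0]
    if len(c)>5: print(u,c[0],c[-1],len(c),((onplane(K,E,u,c[0]-.5,170,True)+onplane(K,E,u,c[-1]+.5,170,True))/2)[:2].round(1))
E
```

```text
time: 13.9
tool_pos: [512.0, -26.4, 126.7]
tcp_rot: [-180.0, 0.0, 50.1]
ft_force: [0.1, -0.0, -0.6]
finger_gap: 25.8
time: 14.78
tool_pos: [531.3, -3.4, 126.7]
tcp_rot: [-180.0, -0.0, 50.1]
ft_force: [0.5, -0.7, -0.2]
finger_gap: 25.6
t 14.775 pos [531.33  -3.39 126.73] rot [-180.     -0.     50.07] f [ 0.48 -0.69 -0.19] m [ 0.025 -0.045  0.007] gap 25.6
top tz 64.0 tx [-11.4  11.4] ty [-11.3  12.9] ((-0.40657806396484375, 0.7731542587280273), (24.961322784423828, 25.5108642578125), 0.2115475833415985)
80 550 565 [673.    9.6] [100.9 100.3]
96 537 569 [666.5   5.5] [93.6 97.9]
112 498 563 [652.8   6.3] [85.4 86.9]
128 456 534 [634.8  10.6] [77.2 70.3]
144 421 497 [618.   14.9] [69.6 54.7]
160 387 462 [602.9  18.6] [62.8 40.8]
176 361 425 [589.5  21.4] [56.4 28.7]
192 343 391 [578.1  22.9] [50.2 18.9]
208 330 370 [569.4  22.3] [44.1 12.7]
224 320 355 [561.9  20.5] [38.   8.1]
240 315 345 [555.8  17.5] [31.7  5.3]
256 310 337 [549.8  14.2] [25.4  2.9]
272 307 328 [543.9  10.7] [18.8  0.6]
288 306 327 [539.2   5.7] [12.1  0.2]
rod nearest tx 13.1
360 176 218 43 [574.8  23.1]
380 163 200 38 [584.2  22.9]
400 154 187 34 [592.6  21.4]
420 145 178 34 [600.8  19.3]
440 136 170 35 [609.1  17.1]
460 127 161 35 [617.7  14.9]
480 119 151 33 [626.8  12.7]
500 111 143 32 [636.1  10. ]
520 103 134 32 [646.    7.5]
540 95 125 31 [656.7   4.7]
560 77 117 36 [669.5   3.3]
580 76 115 34 [680.   -2.2]
600 70 99 30 [694.5  -4.8]
620 63 90 28 [709.6  -8.7]
```

Step 1 is done. The column cuts past the bend lie on a straight line heading -14.6°, so the bend angle is about 64.7°. Its predicted tangent line matches within 0.2 mm, and the ring shows near column 560. Planning the path round the bend.

```bash
cat > plan.py <<'E'
from h import *
import sys
H=50.03; B=64.65; tip=np.array([501.35,-40.55])+np.array([.0,.0]); OFF=np.array([0.,.65])
def dirn(a): a=np.deg2rad(a); return np.array([np.cos(a),np.sin(a)])
L=50*np.deg2rad(B); bs=tip+60*dirn(H); C=bs+50*dirn(H-90)
def A(s):
    if s<60: return tip+s*dirn(H)
    if s<60+L: return C+50*dirn(H+90-np.rad2deg((s-60)/50))
    return C+50*dirn(H+90-B)+(s-60-L)*dirn(H-B)
def pose(s,h=7):
    c=A(s+h)-A(s-h); yaw=np.rad2deg(np.arctan2(c[1],c[0])); b=.6*A(s)+.4*(A(s+h)+A(s-h))/2
    a=np.deg2rad(yaw); off=OFF[0]*np.array([np.cos(a),np.sin(a)])+OFF[1]*np.array([np.sin(a),-np.cos(a)])
    return b-off,yaw
def now():
    s=telemetry.sense(); p=s['tool_pos'];y=s['tcp_rot'][2]
    ss=np.arange(0,200,.1); pp=np.array([pose(t)[0] for t in ss]); i=np.argmin(np.linalg.norm(pp-p[:2],axis=1))
    P,Y=pose(ss[i]); e=p[:2]-P; n=dirn(Y+90)
    print('t',round(s['time'],2),'s',ss[i].round(1),'of',(130+L).round(1),'lat err left',(e@n).round(2),'yaw err',(y-Y).round(2),'z',p[2].round(2),'rot',s['tcp_rot'].round(1),'f',s['ft_force'].round(1),'fwd/left',(s['ft_force'][:2]@dirn(Y)).round(1),(s['ft_force'][:2]@n).round(1),'m',s['wrist_torque'].round(2),'gap',round(s['finger_gap'],1))
    return p,y,ss[i]
def rows(step,n,z=126.8):
    p,y,s=now(); q=p[:2].copy()
    for i in range(n):
        s+=step; P,Y=pose(s); d=P-q; a=np.deg2rad(y)
        t=[d@[np.cos(a),np.sin(a)]/50,d@[np.sin(a),-np.cos(a)]/50,(p[2]-z)/50 if i==0 else 0]
        print('[%.3f,%.3f,%.3f,0,0,%.4f,0],'%(*t,(y-Y)/360),'s',s.round(1)); q=P;y=Y
if __name__=='__main__':
    print('C',C.round(1),'seat',A(130+L).round(1)); rows(float(sys.argv[1]),int(sys.argv[2]))
E
python3 plan.py 4 7
```

```text
C [578.2 -26.7] seat [658.6   4. ]
t 14.82 s 47.5 of 186.4 lat err left 0.26 yaw err 0.03 z 126.69 rot [-180.     0.    50.1] f [-0.1  0.4 -0.4] fwd/left 0.3 0.3 m [-0.01 -0.   -0.03] gap 25.7
[0.080,0.005,-0.002,0,0,0.0001,0], s 51.5
[0.080,0.000,0.000,0,0,0.0007,0], s 55.5
[0.080,0.001,0.000,0,0,0.0041,0], s 59.5
[0.080,0.002,0.000,0,0,0.0077,0], s 63.5
[0.081,0.003,0.000,0,0,0.0113,0], s 67.5
[0.081,0.003,0.000,0,0,0.0127,0], s 71.5
[0.081,0.003,0.000,0,0,0.0127,0], s 75.5
```

```bash
python3 -m jog '[[[0.08,0.005,0,0,0,0,0],[0.08,0,0,0,0,0.0007,0],[0.08,0.001,0,0,0,0.0041,0],[0.08,0.002,0,0,0,0.0077,0],[0,0,0,0,0,0,0]]]' 20 && python3 plan.py 4 5
```

```text
time: 15.45
tool_pos: [542.0, 8.5, 126.7]
tcp_rot: [-180.0, 0.0, 45.5]
ft_force: [-0.8, 0.4, -0.1]
finger_gap: 25.6
C [578.2 -26.7] seat [658.6   4. ]
t 15.45 s 63.7 of 186.4 lat err left 0.02 yaw err 0.19 z 126.7 rot [-180.     0.    45.5] f [-0.8  0.4 -0.1] fwd/left -0.3 0.8 m [-0.03  0.01  0.01] gap 25.6
[0.082,0.004,-0.002,0,0,0.0120,0], s 67.7
[0.081,0.003,0.000,0,0,0.0127,0], s 71.7
[0.081,0.003,0.000,0,0,0.0127,0], s 75.7
[0.081,0.003,0.000,0,0,0.0127,0], s 79.7
[0.081,0.003,0.000,0,0,0.0127,0], s 83.7
```

```bash
python3 -m jog '[[[0.082,0.004,0,0,0,0.012,0],[0.081,0.003,0,0,0,0.0127,0],[0.081,0.003,0,0,0,0.0127,0],[0,0,0,0,0,0,0]]]' && python3 plan.py 4 5
```

```text
time: 15.95
tool_pos: [551.4, 15.9, 126.7]
tcp_rot: [-180.0, 0.0, 32.1]
ft_force: [-0.3, -0.0, -0.6]
finger_gap: 25.6
C [578.2 -26.7] seat [658.6   4. ]
t 15.95 s 75.5 of 186.4 lat err left -0.1 yaw err -0.12 z 126.72 rot [-180.     0.    32.1] f [-0.3 -0.  -0.6] fwd/left -0.3 0.1 m [-0.02  0.01  0.01] gap 25.6
[0.080,0.001,-0.002,0,0,0.0124,0], s 79.5
[0.081,0.003,0.000,0,0,0.0127,0], s 83.5
[0.081,0.003,0.000,0,0,0.0127,0], s 87.5
[0.081,0.003,0.000,0,0,0.0127,0], s 91.5
[0.081,0.003,0.000,0,0,0.0127,0], s 95.5
```

```bash
python3 -c "
from h import *
check('w9')" | head -3
```

```text
t 15.95 pos [551.37  15.91 126.72] rot [-180.      0.     32.15] f [-0.3  -0.03 -0.63] m [-0.018  0.009  0.013] gap 25.6
top tz 64.0 tx [-11.3  11.6] ty [-11.6  12.7] ((-0.000335693359375, 0.5346946716308594), (24.723583221435547, 25.536741256713867), 0.0992152988910675)
32 551 561 [708.6  -3.8] [122.7 100.3]
```

The glide hasn't slipped in the grip and the path has been free of force. Continuing round.

```bash
python3 -m jog '[[[0.08,0.002,0,0,0,0.0124,0],[0.081,0.003,0,0,0,0.0127,0],[0.081,0.003,0,0,0,0.0127,0],[0.081,0.003,0,0,0,0.0127,0],[0,0,0,0,0,0,0]]]' && python3 plan.py 4 8
```

```text
time: 16.62
tool_pos: [566.1, 22.1, 126.7]
tcp_rot: [180.0, 0.0, 14.0]
ft_force: [-0.2, -0.3, 0.1]
finger_gap: 25.7
C [578.2 -26.7] seat [658.6   4. ]
t 16.62 s 91.5 of 186.4 lat err left -0.14 yaw err 0.08 z 126.72 rot [180.   0.  14.] f [-0.2 -0.3  0.1] fwd/left -0.3 -0.3 m [-0.   -0.    0.05] gap 25.7
[0.081,0.001,-0.002,0,0,0.0130,0], s 95.5
[0.081,0.003,0.000,0,0,0.0127,0], s 99.5
[0.081,0.003,0.000,0,0,0.0127,0], s 103.5
[0.081,0.003,0.000,0,0,0.0127,0], s 107.5
[0.081,0.003,0.000,0,0,0.0122,0], s 111.5
[0.081,0.002,0.000,0,0,0.0090,0], s 115.5
[0.080,0.002,0.000,0,0,0.0054,0], s 119.5
[0.080,0.000,0.000,0,0,0.0017,0], s 123.5
```

```bash
python3 -m jog '[[[0.081,0.001,0,0,0,0.013,0],[0.081,0.003,0,0,0,0.0127,0],[0.081,0.003,0,0,0,0.0127,0],[0.081,0.003,0,0,0,0.0127,0],[0,0,0,0,0,0,0]]]' && python3 plan.py 4 8
python3 - <<'E'
from h import *
from plan import *
im,d,K,E=grab('wrist','w10'); s=telemetry.sense(); X=fcloud(d,K,E); g=im.max(-1); T=tool(X,s['tool_pos'],s['tcp_rot'][2])
r=(abs(X[...,2]-172)<8)&(g>120)&(d>0)&(T[...,0]>13)&(abs(T[...,1])<45)
n=dirn(H-B+90); q0=C+50*n
for v in range(10,290,16):
    c=np.where(r[v])[0]
    if len(c)>5: M=((onplane(K,E,c[0]-.5,v,170,True)+onplane(K,E,c[-1]+.5,v,170,True))/2)[:2]; print(v,c[0],c[-1],M.round(1),'along',((M-q0)@dirn(H-B)).round(1),'left of model',((M-q0)@n).round(2))
E
```

```text
time: 17.25
tool_pos: [582.1, 23.6, 126.7]
tcp_rot: [180.0, 0.0, -4.3]
ft_force: [-1.2, 0.8, -0.3]
finger_gap: 25.3
C [578.2 -26.7] seat [658.6   4. ]
t 17.25 s 107.5 of 186.4 lat err left -0.07 yaw err 0.07 z 126.7 rot [180.    0.   -4.3] f [-1.2  0.8 -0.3] fwd/left -1.3 0.7 m [ 0.02 -0.01 -0.03] gap 25.3
[0.081,0.002,-0.002,0,0,0.0124,0], s 111.5
[0.081,0.002,0.000,0,0,0.0090,0], s 115.5
[0.080,0.002,0.000,0,0,0.0054,0], s 119.5
[0.080,0.000,0.000,0,0,0.0017,0], s 123.5
[0.080,-0.000,0.000,0,0,0.0000,0], s 127.5
[0.080,0.000,0.000,0,0,0.0000,0], s 131.5
[0.080,-0.000,0.000,0,0,0.0000,0], s 135.5
[0.080,-0.000,0.000,0,0,0.0000,0], s 139.5
10 359 392 [699.8  -6.4] along 112.5 left of model 0.28
26 356 388 [693.2  -4.5] along 105.7 left of model 0.49
42 353 385 [686.9  -2.8] along 99.2 left of model 0.5
58 352 386 [680.7  -2.3] along 93.0 left of model -0.56
74 339 382 [674.8   1.2] along 86.4 left of model 1.39
90 335 388 [668.8   1.3] along 80.6 left of model -0.06
106 341 374 [662.9   3.2] along 74.4 left of model 0.33
122 338 371 [657.1   4.7] along 68.4 left of model 0.31
138 334 367 [651.3   6.6] along 62.3 left of model 0.65
154 334 365 [645.5   7.3] along 56.5 left of model -0.09
170 330 361 [639.7   9.2] along 50.5 left of model 0.23
186 327 358 [633.9  10.7] along 44.4 left of model 0.19
202 324 355 [628.   12.1] along 38.4 left of model 0.14
218 321 351 [622.1  13.8] along 32.2 left of model 0.26
234 318 348 [616.   15.3] along 25.9 left of model 0.2
250 315 345 [609.8  16.9] along 19.5 left of model 0.13
266 312 341 [603.4  18.7] along 12.9 left of model 0.24
282 319 338 [596.7  18.3] along 6.5 left of model -1.77
```

The model fits to about 0.3 mm, and the ring face appears about 78 mm past the bend, as described. Continuing onto the straight.

```bash
python3 -m jog '[[[0.081,0.002,0,0,0,0.0124,0],[0.081,0.002,0,0,0,0.009,0],[0.08,0.002,0,0,0,0.0054,0],[0.08,-0.003,0,0,0,0.0017,0],[0,0,0,0,0,0,0]]]' && python3 plan.py 4 1
python3 -m jog '[[[0.1,0,0,0,0,0,0],[0.1,0,0,0,0,0,0],[0.1,0,0,0,0,0,0],[0.1,0,0,0,0,0,0],[0,0,0,0,0,0,0]]]' && python3 plan.py 4 1
```

```text
time: 17.92
tool_pos: [598.1, 20.7, 126.7]
tcp_rot: [180.0, 0.0, -14.7]
ft_force: [-0.5, 0.0, -0.2]
finger_gap: 25.8
C [578.2 -26.7] seat [658.6   4. ]
t 17.93 s 123.7 of 186.4 lat err left 0.2 yaw err -0.07 z 126.69 rot [180.    0.  -14.7] f [-0.5  0.  -0.2] fwd/left -0.5 -0.1 m [-0.05  0.06  0.05] gap 25.8
[0.080,0.004,-0.002,0,0,-0.0002,0], s 127.7
time: 18.55
tool_pos: [617.6, 15.5, 126.6]
tcp_rot: [-180.0, 0.0, -14.8]
ft_force: [-0.5, -0.3, -0.2]
finger_gap: 25.3
C [578.2 -26.7] seat [658.6   4. ]
t 18.55 s 143.9 of 186.4 lat err left 0.17 yaw err -0.14 z 126.65 rot [-180.     0.   -14.8] f [-0.5 -0.3 -0.2] fwd/left -0.4 -0.4 m [-0.   -0.03 -0.05] gap 25.3
[0.080,0.003,-0.003,0,0,-0.0004,0], s 147.9
```

```bash
python3 -m jog '[[[0.1,0,0,0,0,0,0],[0.1,0,0,0,0,0,0],[0.1,0,0,0,0,0,0],[0.1,0,0,0,0,0,0],[0.1,0,0,0,0,0,0],[0.1,0,0,0,0,0,0],[0.1,0,0,0,0,0,0],[0,0,0,0,0,0,0]]]' && python3 plan.py 4 1
```

```text
time: 19.55
tool_pos: [651.5, 6.6, 126.7]
tcp_rot: [180.0, -0.0, -14.8]
ft_force: [-0.3, -0.3, -0.6]
finger_gap: 25.7
C [578.2 -26.7] seat [658.6   4. ]
t 19.55 s 178.9 of 186.4 lat err left 0.06 yaw err -0.15 z 126.69 rot [180.   -0.  -14.8] f [-0.3 -0.3 -0.6] fwd/left -0.2 -0.4 m [-0.02  0.01 -0.01] gap 25.7
[0.080,0.001,-0.002,0,0,-0.0004,0], s 182.9
```

```bash
python3 -m jog '[[[0.03,0,0,0,0,0,0],[0.03,0,0,0,0,0,0],[0.03,0,0,0,0,0,0],[0,0,0,0,0,0,0]]]' && python3 plan.py 4 1
```

```text
time: 20.05
tool_pos: [655.6, 5.6, 126.8]
tcp_rot: [180.0, -0.0, -14.8]
ft_force: [-0.6, 0.3, -0.9]
finger_gap: 25.9
C [578.2 -26.7] seat [658.6   4. ]
t 20.05 s 183.1 of 186.4 lat err left 0.13 yaw err -0.14 z 126.78 rot [180.   -0.  -14.8] f [-0.6  0.3 -0.9] fwd/left -0.6 0.2 m [-0.01 -0.02 -0.01] gap 25.9
[0.079,0.002,-0.000,0,0,-0.0004,0], s 187.1
```

```bash
for i in 1 2; do python3 -m jog '[[[0.02,0,0,0,0,0,0],[0,0,0,0,0,0,0]]]' | sed -n 4p; python3 plan.py 4 1 | sed -n 2p; done
```

```text
ft_force: [-0.0, -0.3, 0.1]
t 20.3 s 184.1 of 186.4 lat err left 0.11 yaw err -0.14 z 126.74 rot [180.   -0.  -14.8] f [-0.  -0.3  0.1] fwd/left 0.1 -0.3 m [0.   0.04 0.03] gap 25.8
ft_force: [0.9, -0.2, 0.1]
t 20.55 s 185.1 of 186.4 lat err left 0.11 yaw err -0.14 z 126.77 rot [180.   -0.  -14.8] f [ 0.9 -0.2  0.1] fwd/left 0.9 0.1 m [-0.05 -0.06 -0.03] gap 25.2
```

```bash
python3 -m jog '[[[0.02,0,0,0,0,0,0],[0,0,0,0,0,0,0]]]' | sed -n 4p; python3 plan.py 4 1 | sed -n 2p
```

```text
ft_force: [0.4, -0.2, -0.3]
t 20.8 s 186.1 of 186.4 lat err left 0.1 yaw err -0.14 z 126.75 rot [180.   -0.  -14.8] f [ 0.4 -0.2 -0.3] fwd/left 0.4 -0.1 m [-0.08 -0.04  0.01] gap 25.6
```

```bash
python3 -m jog '[[[0.014,0,0,0,0,0,0],[0,0,0,0,0,0,0]]]' | sed -n 4p; python3 plan.py 4 1 | sed -n 2p
```

```text
ft_force: [-1.8, 0.0, 0.6]
t 21.05 s 186.4 of 186.4 lat err left 0.12 yaw err -0.13 z 126.56 rot [180.    0.  -14.8] f [-1.8  0.   0.6] fwd/left -1.8 -0.5 m [0.06 0.32 0.04] gap 25.6
```

```bash
python3 -m jog '[[[0.01,0,0,0,0,0,0],[0,0,0,0,0,0,0]]]' | sed -n 4p; python3 plan.py 4 1 | sed -n 2p
```

```text
ft_force: [-4.6, 1.4, 0.9]
t 21.3 s 186.4 of 186.4 lat err left 0.13 yaw err -0.13 z 126.34 rot [ 1.80e+02  1.00e-01 -1.47e+01] f [-4.6  1.4  0.9] fwd/left -4.8 0.2 m [ 0.24  0.78 -0.02] gap 25.8
```

Firm, light contact at s=186.4, exactly the predicted seat, with 4.8 N back-pressure. Easing off a touch and opening.

```bash
python3 -m jog '[[[-0.008,0,-0.005,0,0,0,0],[0,0,0,0,0,0,0.4],[0,0,0,0,0,0,0.5],[0,0,0,0,0,0,0.7],[0,0,0,0,0,0,0.7],[0,0,0,0,0,0,0.7],[0,0,0,0,0,0,0.7]]]'
python3 - <<'E'
from h import *
from plan import *
now(); im,d,K,E=grab('wrist','w11'); X=fcloud(d,K,E); s=telemetry.sense(); T=tool(X,s['tool_pos'],s['tcp_rot'][2])
hsv=cv2.cvtColor(im,cv2.COLOR_RGB2HSV)
m=(abs(T[...,1])<20)&(abs(X[...,2]-191)<6)&(d>0)&(abs(T[...,0])<18)&(hsv[...,1]<80)
print(m.sum(),'top z',np.percentile(X[...,2][m],[5,50,95]).round(1),cv2.minAreaRect(T[...,:2][m].astype(np.float32)))
cv2.imwrite('pics/c11.png',im[:,:,::-1])
E
```

```text
time: 22.18
tool_pos: [659.2, 4.6, 127.0]
tcp_rot: [180.0, -0.0, -14.8]
ft_force: [-0.3, 0.4, -0.3]
finger_gap: 60.1
t 22.18 s 186.9 of 186.4 lat err left 0.1 yaw err -0.14 z 127.0 rot [180.   -0.  -14.8] f [-0.3  0.4 -0.3] fwd/left -0.4 0.3 m [0.06 0.01 0.02] gap 60.1
4280 top z [187.4 189.4 190.4] ((-0.8008327484130859, 0.526515007019043), (26.33747673034668, 25.296157836914062), 89.4699935913086)
```

View pics/c11.png

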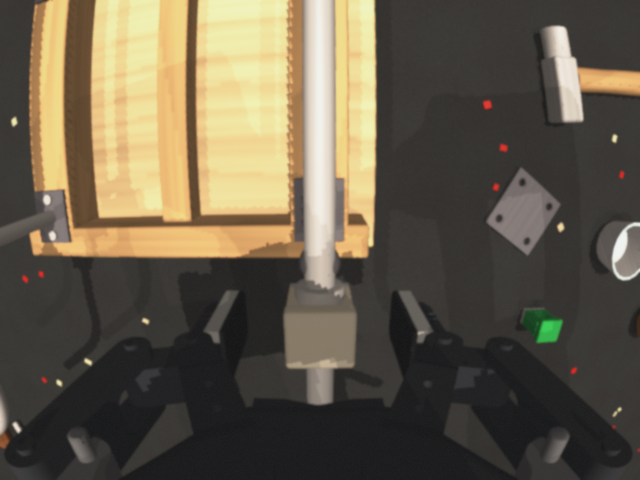

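Released: the glide hangs foot-up at (320,325), right against the stop ring at (320,290), with the pads well clear. Lifting away and verifying.

```bash
python3 -m jog '[[[0,0,-0.1,0,0,0,0.7],[0,0,-0.3,0,0,0,0.7],[0,0,-0.5,0,0,0,0.7],[0,0,-0.7,0,0,0,0.7],[0,0,-0.7,0,0,0,0.7],[0,0,0,0,0,0,0.7],[0,0,0,0,0,0,0.7]]]'
python3 - <<'E'
from h import *
from plan import *
im,d,K,E=grab('wrist','w12'); X=fcloud(d,K,E); hsv=cv2.cvtColor(im,cv2.COLOR_RGB2HSV)
S=A(130+L); D=X-np.append(S,0); al=D[...,:2]@dirn(H-B); la=D[...,:2]@dirn(H-B+90)
m=(abs(al)<25)&(abs(la)<20)&(X[...,2]>184)&(X[...,2]<196)&(d>0)
print(m.sum(),'top z',np.percentile(X[...,2][m],[5,50,95]).round(1),'along',np.percentile(al[m],[1,99]).round(1),'lat',np.percentile(la[m],[1,99]).round(1))
c=np.array([al[m].mean(),la[m].mean()]); print('centre vs seat',c.round(2),'dist to bend centre',np.linalg.norm(S+c[0]*dirn(H-B)+c[1]*dirn(H-B+90)-C).round(1))
ms=[]
for n in ['scene','side']:
    grab(n,n[1]+'F'); a=cv2.imread(f'pics/{n[1]}F.png'); ms.append(cv2.resize(a[115:265,290:490] if n=='side' else a[165:315,300:500],(400,300),interpolation=cv2.INTER_CUBIC))
cv2.imwrite('pics/cF.png',np.hstack(ms))
E
```

```text
time: 23.1
tool_pos: [659.3, 4.7, 242.5]
tcp_rot: [-180.0, -0.0, -14.8]
ft_force: [-0.2, 0.4, -0.2]
finger_gap: 59.5
1411 top z [187.9 189.5 190.6] along [-11.9  11.6] lat [-12.3  12.6]
centre vs seat [0.51 0.25] dist to bend centre 86.6
```

View pics/cF.png

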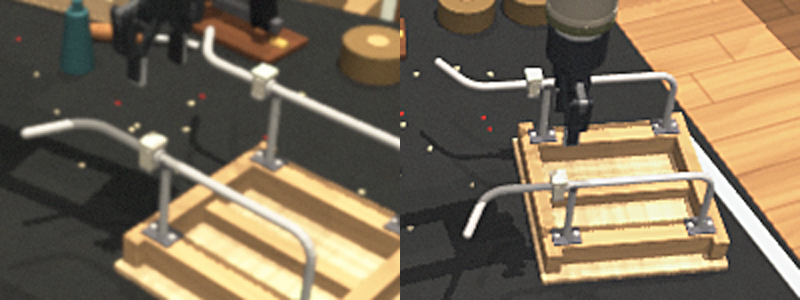

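Both views show the glide seated at the ring on the right runner, at crop (152,152) and (559,187), matching the one on the other runner. The gripper is clear, so I'm handing in.

```bash
python3 -c "
from bench import job; print(job.hand_in())"
```

```text
the job is handed in; nothing more can be done
None
```

The glide is seated foot-up against the stop ring on the right-hand runner. I let go of it, lifted clear and handed in at about 23 s.

**What I did:** I picked up the off-white glide, not the green look-alike. I threaded it onto the toe and eased it round the bend, which I measured as about 65°. Sampled forces on the way were at sensor-noise level, about 1 N. At the ring I pushed until about 4.8 N of back-pressure, then released.

**Last checks:**
- **Seat:** the bore centre is about 86.6 mm from the bend centre (needs more than 83.4; fully home is 86).
- **Height:** the foot's top is at about 189.5 mm, so the bore is at about 168.5 mm, within 4 mm of the rod's 170 mm.
- **Release:** the gripper is clear, with wrist force at noise level.
- **Other things on the bench:** I steered clear of them and saw none displaced, but did not measure their final positions.

**What disagreed:** my first grasp closed on nothing. The camera depth put the fingertips about 35 mm above the reported tool point. I corrected for that, and the second grasp held. During that second grasp the wrist briefly read 5.4 N upward, as if the fingers or the glide pressed on the bench; it had cleared by the next reading after the lift.

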